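# Dry layout of a small control panel

### The job

Dry-lay the control panel on its white mounting plate: stand the relay socket on the rail midway between the power supply and the controller, and set the relay centred on top of the socket. Set the long terminal strip on the plate in front of the power supply (the robot's side) and the short terminal strip on the plate behind the controller (the side away from the robot), each centred on its device with a clear gap of about 40 mm between the two. Everything stands upright and squared up with the plate, the strips lengthwise along the rail and the socket and relay with their longer sides across it; leave the black cable gland and the pressure gauge where they are.

Things in the scene. Friction and masses are not known exactly. Their poses are not given: they have to be found in the camera images.
- plate: White mounting plate, 250 (x) x 330 (y) x 4 mm, fixed on the bench; it may lie left or right of the robot and is turned up to 0.2 rad. Origin: centre of its underside, on the bench top. Its +x axis points away from the robot ('behind'), +y to the robot's left. A steel rail 35 mm wide and 320 mm long runs along its y axis through the centre; the rail's top is 7 mm above the plate's top, 11 mm above the bench.
- psu: Power supply, fixed on the rail: bare aluminium case with vent slits in its top, 60 (x) x 46 (y) x 40 mm high. Origin: centre of its underside, at rail-top height (11 mm above the bench). Axes parallel to the plate's. It sits 110 mm to one side of the plate's centre, the controller 110 mm to the other side; which is left and which right varies.
- controller: Controller, fixed on the rail: white plastic case with a dark screen on top and a row of screws front and back, 60 (x) x 70 (y) x 34 mm high (24 mm high along its front and back edges). Origin: centre of its underside, at rail-top height. Axes parallel to the plate's.
- socket: Relay socket, loose: grey plastic, 60 (x) x 40 (y) x 24 mm high; the flat middle of the top is 42 (x) x 40 (y) mm, the two ends step down to 16 mm and carry three screws each. Origin: centre of its underside. 70 g. In the layout its 60 mm side points from front to back, across the rail (its x axis parallel to the plate's x, either way round). Grip across its 40 mm width.
- relay: Plug-in relay, loose: white block with a black foot and a small black mark on top, 35 (x) x 28 (y) x 38 mm high. Origin: centre of its underside. 35 g. It simply stands on the flat top of the socket (no pins), its 35 mm side along the socket's 60 mm side, either way round. Grip across its 28 mm width.
- long_strip: Long terminal strip, loose: grey plastic, six pairs of screws, 30 (x) x 75 (y) x 34 mm high (16 mm wide middle ridge; edges 26 mm high). Origin: centre of its underside. 100 g. Goes with its 75 mm side parallel to the rail, either way round, on the plate itself (4 mm above the bench), its centre 85 mm from the power supply's. Grip across 30 mm; open the fingers only a little in the 40 mm gap.
- short_strip: Short terminal strip, loose: as the long one but with four pairs of screws, 30 (x) x 50 (y) x 34 mm high (edges 26 mm). Origin: centre of its underside. 65 g. In the layout its 50 mm side runs along the plate's y, parallel to the rail, either way round; it stands on the plate itself, its centre 85 mm from the controller's.
- gland: Bystander: black plastic cable gland standing among the loose parts in the middle of the parts mat, 28 mm across, 28 mm high. Origin: centre of its underside. The loose parts lie round it on a flat dull-blue bench mat (2 mm thick), on the other side of the robot's axis from the plate. Not to be moved.
- gauge: Bystander: pressure gauge lying face up on the plate in front of the controller, 40 mm across, 20 mm high, with a short brass stub. Origin: centre of its underside. Not to be moved.
Not all that is in view belongs to the job. What is shaped like the relay but pink is not meant.

How it is judged:
At the end, for the whole second after the job is handed in: Socket on the rail within 12 mm of midway; relay on it within 8 mm; long strip in front of the power supply, short strip behind the controller, on the plate, gaps 25 to 55 mm, centred within 13 mm; all upright, square within 0.2 rad, at rest; gland and gauge moved under 15 mm (horizontal distance between socket and psu below 0.122 m and horizontal distance between socket and controller below 0.122 m and x of socket in the frame of psu between -0.012 and 0.012 m and z of socket in the frame of psu between -0.003 and 0.003 m and angle between the x axis of each of socket, long_strip and the x axis of psu, either way round below 0.2 rad and horizontal distance between relay and socket below 0.008 m and z of relay in the frame of socket between 0.021 and 0.027 m and angle between the x axis of relay and the x axis of socket, either way round below 0.2 rad and x of long_strip in the frame of psu between -0.1 and -0.07 m and y of long_strip in the frame of psu between -0.013 and 0.013 m and z of long_strip in the frame of psu between -0.01 and -0.004 m and x of short_strip in the frame of controller between 0.07 and 0.1 m and y of short_strip in the frame of controller between -0.013 and 0.013 m and z of short_strip in the frame of controller between -0.01 and -0.004 m and angle between the x axis of short_strip and the x axis of controller, either way round below 0.2 rad and linear speed of each of socket, relay, long_strip, short_strip below 0.02 m/s and angular speed of each of socket, relay, long_strip, short_strip below 0.2 rad/s and angle between each of socket, relay, long_strip, short_strip's own z axis and vertical below 0.08 rad); the robot touches nothing.
It fails at once if the cable gland was moved more than 15 mm (distance of gland from where it was at the start of the episode above 0.015 m).
It fails at once if the pressure gauge was moved more than 15 mm (distance of gauge from where it was at the start of the episode above 0.015 m).
It also fails if it takes over 125 s, if anything falls off the work surface, if the arm or the gripper's body presses on something with over 40 N, if the wrist force passes 120 N, or if a joint passes its speed limit or range.

### The arm

A 6-joint arm with a two-finger parallel gripper is mounted at the origin on the work surface. World frame = base frame: x ahead of the robot, y to its left, z up, the work surface at z = 0. Lengths are in m, angles in rad, forces in N, time in s.
With the tool pointing down it reaches from about 0.325 to 0.9 m from the base axis. Payload 3.5 kg.
Tool frame: the origin (TCP) lies midway between the tips of the shut fingers; the grasp point (between the pads) lies 19 mm behind it; z points along the fingers, y is the direction in which the jaws open and shut (so a half turn about z gives the same grasp; the last joint's range is limited). The gripper opens to 85 mm and grips with 20 to 120 N. Pads are 22 mm wide; open, the fingers measure 114 mm over their backs; the gripper's body (76 mm by 85 mm) begins 54 mm behind the grasp point. The pads swing forward as they close: fully open they stand 13 mm farther back than shut.
Start: joints at [-1.428, 0.276, -0.026, 1.268, 0, 1.467], TCP at [0.152, -0.606, 0.205] pointing down, gripper open.
Joint ranges: [-3.12, 3.12], [-0.85, 1.88], [-1.08, 1.24], [-1.95, 2.15], [-1.57, 1.53], [-3.14, 3.14]. Speed limits (rad/s): [2.57, 2.57, 3.14, 3.14, 3.14, 3.14].

### API

Orientations are given as a unit quaternion [w, x, y, z].
In Python, from workcell import state, optics, order gives the robot as it stands.
- The arm moves only by the tool jog_arm, never from a script. Its argument "plan" is a list of rows, each a list of 2 entries, a list of its own where there are three numbers: the shift along the tool's x, y, z in m, then the turn, a rotation vector about the tool's x, y, z in degrees. In form: [[[x, y, z], [ax, ay, az]], ...]. A call has exactly 8 rows; each row shifts and turns the commanded pose from where the row before left it, along the tool's axes as they then stand; what a row does not reach is not made up. A row lasts 1/10 s, in which the tool goes at most 50 mm and 8.59 degrees, less where a joint would pass 70% of its speed; a pose out of reach is approached as far as the arm can. A call is refused whole if a number of a shift passes 0.05 or a number of a turn 8.59, either way. A call with a gripper value outside its range is refused whole. "claw" is the gripper's target within -1 to 1 (fully open at 1, half-way at 0, shut at -1), set as the call begins (left out, the last holds). The fingers move at their own pace and stop on an object; "squeeze" is the grip in N (left out, the last holds). Time passes only in rows, so rows that do not move let the fingers close, or fill a call up. It gives the time, the measured TCP pose, the force and the opening at its end, in the units of the state.
- state(): the state, without advancing time (a new reading comes with each control period).
- optics.read_camera(name): name is "scene" or "top" or "wrist"; returns the picture (420x560x3 uint8, red, green, blue); there is no depth.
- optics.camera_model(name): a dict with "vfov" (degrees; the focal length in pixels is half the picture's height over the tangent of half this angle, whatever the lens; pixels are square), "cx", "cy" (the principal point, pixels), "D" ([k1, k2, p1, p2, k3] as OpenCV has them; the pictures are not rectified), "rvec" (rotation vector, rad) and "tvec" (3), from world to camera coordinates, as OpenCV has them. Camera axes: x right, y down, z forward; pixel columns grow to the right and rows downward; lengths in m; the calibration is good to about 2 mm. A picture is of the moment at which its call begins: read the wrist's pose just before it. camera_model takes no time and is no camera call; for the wrist camera it gives the pose at the moment of the call.
- order.hand_in(): hands the job in, once; it reports no verdict.
The state is a dict: "time_s": time; "q": joint angles; "qvel": joint speeds; "joint_efforts": joint torques, N m; "position": TCP position; "eef_rot": TCP orientation; "force": force on the tool from outside, world axes, zero at the start; "ft_torque": the same for the moment, N m; "grip_width": finger opening in m.
Only numpy, scipy, OpenCV 4.12 (cv2) and the standard library are available. Lean on these libraries where they do the work, as an engineer would, in place of code of your own. Each camera call takes 0.05 s, during which the arm holds its last target. There are 200 camera calls.

## Working session

There is one attempt and no reset: what is moved stays moved. The work goes in short steps, Python scripts to look and compute and a tool call to move; the robot and the scene stay as the last step left them, time stands still between calls to the robot, and variables do not carry over. Pictures are saved under pics/ and viewed, about 12 in all and at most 16, crops included, and the job is handed in when it is done.

Besides the shell and the picture viewer there is one more tool, called as name(argument=value, ...) on one line, values as JSON. jog_arm: Moves the arm, as the interface text tells. Its arguments: {"type":"object","properties":{"plan":{"type":"array"},"claw":{"type":"number"},"squeeze":{"type":"number"}},"required":["plan"]}

```bash
ls; mkdir -p pics
cat > h.py <<'E'
import numpy as np, cv2
from workcell import state, optics, order
def K(m):
    f=210/np.tan(np.radians(m["vfov"])/2)
    return np.array([[f,0,m["cx"]],[0,f,m["cy"]],[0,0,1.]])
def ray(m,uv,z):
    uv=np.asarray(uv,float).reshape(-1,1,2)
    n=cv2.undistortPoints(uv,K(m),np.array(m["D"],float))[:,0]
    R=cv2.Rodrigues(np.array(m["rvec"],float))[0]; t=np.array(m["tvec"],float).ravel()
    c=-R.T@t; d=np.c_[n,np.ones(len(n))]@R
    return c+d*((np.asarray(z)-c[2])/d[:,2])[:,None]
def proj(m,P):
    return cv2.projectPoints(np.asarray(P,float).reshape(-1,1,3),np.array(m["rvec"],float),np.array(m["tvec"],float),K(m),np.array(m["D"],float))[0][:,0]
def shot(name,fn):
    m=optics.camera_model(name); im=optics.read_camera(name)
    cv2.imwrite("pics/"+fn,im[:,:,::-1]); return m,im
E
python3 - <<'E'
from h import *
import json
s=state(); print(s)
for n in("top","scene","wrist"):
    m,im=shot(n,n+"0.png"); R=cv2.Rodrigues(np.array(m["rvec"]))[0]; print(n,m["vfov"],m["D"],-R.T@np.array(m["tvec"]))
    json.dump({k:np.array(v).tolist() for k,v in m.items()},open(f"pics/{n}0.json","w"))
E
```

```text
pics
{'time_s': 0.0, 'q': array([-1.42838055e+00,  2.77162303e-01, -2.79044445e-02,  1.26798036e+00,
       -7.77025947e-06,  1.46739530e+00]), 'qvel': array([-0.00085275, -0.00306939,  0.00031815, -0.00091771,  0.0003466 ,
        0.0010029 ]), 'joint_efforts': array([-1.05100149e-03, -4.45509124e+01,  2.95205265e+01,  1.64053158e-02,
       -2.18657442e-04,  3.54138585e-06]), 'position': array([ 0.1519604 , -0.60537932,  0.20413046]), 'eef_rot': array([-1.12510024e-03,  9.92455638e-01,  1.22599107e-01, -2.58364049e-05]), 'force': array([ 0.54526045,  0.48230158, -0.24173681]), 'ft_torque': array([-0.00603664, -0.00134121,  0.00634108]), 'grip_width': 0.08536036985168521}
top 51.13512807105255 [-0.13132589  0.          0.          0.          0.        ] [ 0.31973407 -0.00683863  0.88476094]
scene 48.46279743250423 [-0.02952278  0.          0.          0.          0.        ] [0.94576335 0.06278762 0.80682585]
wrist 59.64188379128798 [-0.01351838  0.          0.          0.          0.        ] [ 0.23230704 -0.58641235  0.37331293]
```

View pics/top0.png

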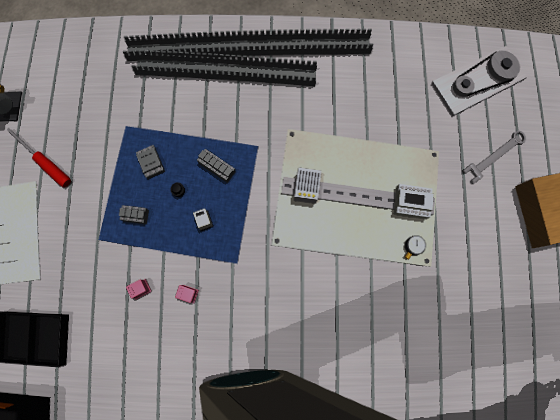

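View pics/scene0.png

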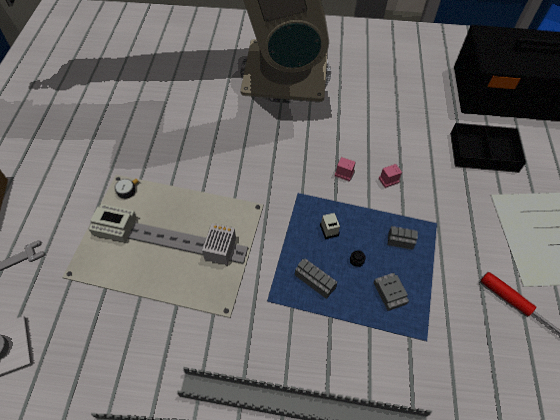

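The top view shows the plate on the right, with the PSU at (308,183), the controller at (413,201) and the gauge at (415,245). On the mat are the socket (149,161), long strip (215,164), short strip (132,214), relay (203,218) and gland (178,189); the scene view agrees. Pink decoys lie off the mat.

```bash
cat > m1.py <<'E'
from h import *
import json
m=json.load(open("pics/top0.json")); im=cv2.imread("pics/top0.png"); hsv=cv2.cvtColor(im,cv2.COLOR_BGR2HSV)
# plate: cream
print([hsv[y,x].tolist() for x,y in((350,230),(350,160),(265,200),(350,290),(180,240),(149,161),(203,218))])
b=im[:,:,0].astype(int);r=im[:,:,2].astype(int)
k=np.ones((3,3),np.uint8)
pm=((r-b>8)&(im[:,:,1]>140)).astype(np.uint8); pm[:, :262]=0; pm[:, 450:]=0
pm=cv2.morphologyEx(cv2.morphologyEx(pm,cv2.MORPH_OPEN,k),cv2.MORPH_CLOSE,np.ones((9,9)))
c=max(cv2.findContours(pm,cv2.RETR_EXTERNAL,cv2.CHAIN_APPROX_NONE)[0],key=cv2.contourArea)
P=ray(m,c[:,0],0.004)[:,:2].astype(np.float32)
rc=cv2.minAreaRect(P); print("plate",cv2.contourArea(c),rc)
blue=((b-r>25)).astype(np.uint8); blue[:,:90]=0;blue[:,265:]=0
mc=max(cv2.findContours(cv2.morphologyEx(blue,cv2.MORPH_CLOSE,k),cv2.RETR_EXTERNAL,cv2.CHAIN_APPROX_NONE)[0],key=cv2.contourArea)
print("mat",cv2.minAreaRect(ray(m,mc[:,0],0.002)[:,:2].astype(np.float32)))
fill=np.zeros_like(blue); cv2.drawContours(fill,[mc],-1,1,-1)
ob=((cv2.erode(fill,np.ones((7,7)))==1)&(blue==0)).astype(np.uint8); ob=cv2.morphologyEx(ob,cv2.MORPH_OPEN,k)
for q in cv2.findContours(ob,cv2.RETR_EXTERNAL,cv2.CHAIN_APPROX_NONE)[0]:
    if cv2.contourArea(q)<60: continue
    u=cv2.minAreaRect(q)
    w=cv2.minAreaRect(ray(m,q[:,0],0.02)[:,:2].astype(np.float32)); print(np.round(u[0]),np.round(w[0],3),np.round(w[1],3),round(w[2],1))
E
python3 m1.py
```

```text
[[45, 15, 175], [34, 22, 173], [165, 9, 169], [163, 11, 160], [110, 157, 99], [0, 0, 95], [111, 14, 181]]
plate 5381.5 ((0.5928715467453003, -0.19511951506137848), (0.3310778737068176, 0.10478292405605316), 82.8947982788086)
mat ((0.5242521166801453, 0.18652024865150452), (0.29045751690864563, 0.2503780126571655), 81.50279235839844)
[203. 219.] [0.464 0.131] [0.043 0.031] 20.4
[133. 215.] [0.472 0.272] [0.06  0.035] 84.4
[178. 190.] [0.523 0.185] [0.029 0.027] 0.8
[215. 166.] [0.576 0.111] [0.083 0.037] 56.5
[150. 162.] [0.582 0.246] [0.066 0.043] 25.3
```

View pics/wrist0.png

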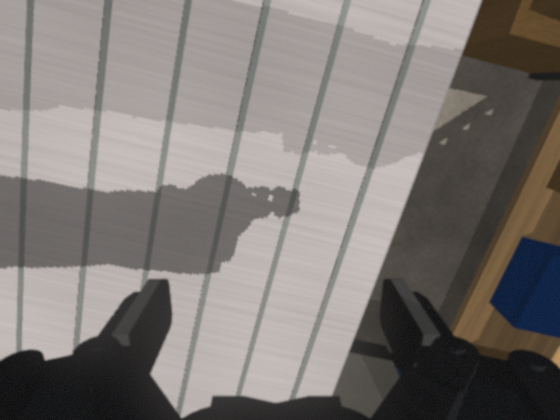

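```bash
cat >> h.py <<'E'
from scipy.spatial.transform import Rotation as Ro
def pose():
    s=state(); q=s["eef_rot"]; return np.array(s["position"]),Ro.from_quat([q[1],q[2],q[3],q[0]])
def yaw(R): x=R.as_matrix()[:,0]; return np.arctan2(x[1],x[0])
def plan(p,R,tgt,yw):
    "print tool-frame shift and turn from pose p,R to tgt, tool down with tool-x yaw yw"
    d=R.inv().apply(np.asarray(tgt)-p)
    Rt=Ro.from_euler('z',yw)*Ro.from_euler('x',np.pi)
    rv=np.degrees((R.inv()*Rt).as_rotvec())
    print("shift mm",np.round(d*1000,1),"norm",round(np.linalg.norm(d)*1000),"turn deg",np.round(rv,2),"| yaw now",round(np.degrees(yaw(R)),2))
E
cat > m2.py <<'E'
from h import *
import json
m=json.load(open("pics/top0.json")); im=cv2.imread("pics/top0.png")
b=im[:,:,0].astype(int);r=im[:,:,2].astype(int)
pm=((r-b>8)&(im[:,:,1]>140)).astype(np.uint8); pm[:, :262]=0; pm[:, 450:]=0
pm=cv2.morphologyEx(pm,cv2.MORPH_OPEN,np.ones((3,3)))
cs=[c for c in cv2.findContours(pm,cv2.RETR_EXTERNAL,cv2.CHAIN_APPROX_NONE)[0] if cv2.contourArea(c)>1500]
c=cv2.convexHull(np.vstack(cs)); rc=cv2.minAreaRect(ray(m,c[:,0],.004)[:,:2].astype(np.float32)); print("plate",rc)
print("bolts",ray(m,[(291,134.5),(434,155),(430,262),(277.5,241)],.004)[:,:2])
print("psu top/ctrl",ray(m,[(309,182),(413,201)],[.045,.04]))
m=json.load(open("pics/scene0.json"))
print("scene psu/ctrl",ray(m,[(219,242),(113,221),(118,180),(257,207),(226,310),(70,273)],[.045,.04,.004,.004,.004,.004])[:,:2])
p,R=pose(); mw=json.load(open("pics/wrist0.json")); print("view ctr rel TCP",(ray(mw,[(280,210),(280,0),(280,300),(0,210),(560,210)],0.004)-p)@R.as_matrix())
plan(p,R,(0.38,-0.17,0.27),0)
E
python3 m2.py
```

```text
plate ((0.5954397916793823, -0.1953682005405426), (0.3310849070549011, 0.09970060735940933), 82.69674682617188)
bolts [[ 0.6516698  -0.04549691]
 [ 0.61400184 -0.35443926]
 [ 0.3842771  -0.33306428]
 [ 0.42449185 -0.01961839]]
psu top/ctrl [[ 0.53763178 -0.07990219  0.045     ]
 [ 0.50384385 -0.29020015  0.04      ]]
scene psu/ctrl [[ 0.53786944 -0.07615888]
 [ 0.51283306 -0.2887646 ]
 [ 0.3909983  -0.32486894]
 [ 0.42611108 -0.01989376]
 [ 0.65229252 -0.04747168]
 [ 0.61413439 -0.3529957 ]]
view ctr rel TCP [[-0.0421383   0.00483872  0.20040618]
 [ 0.15652417  0.00405142  0.20044365]
 [-0.15233108  0.00528963  0.20038537]
 [-0.04254678 -0.29615465  0.20091866]
 [-0.04175669  0.30443723  0.19989607]]
shift mm [ 327.2 -367.1  -64.9] norm 496 turn deg [-0.1   0.   14.08] | yaw now 14.08
```

Plate centre ≈ (0.519, -0.188), yaw ≈ -7°. I'll hover over the plate to look more closely on the way.

jog_arm(plan=[[[0,0,0],[0,0,7]],[[0,0,0],[0,0,7]],[[0,0,0],[0,0,7]],[[0.028,-0.039,-0.0054],[0,0,0]],[[0.028,-0.039,-0.0054],[0,0,0]],[[0.028,-0.039,-0.0054],[0,0,0]],[[0.028,-0.039,-0.0054],[0,0,0]],[[0.028,-0.039,-0.0054],[0,0,0]]], claw=1)

```text
time_s: 0.95
position: [0.3153, -0.4278, 0.2322]
eef_rot: [-0.0, 0.998, -0.061, -0.0]
force: [0.6, -1.2, 0.0]
grip_width: 0.0848
```

jog_arm(plan=[[[0.028,-0.039,-0.0054],[0,0,0]],[[0.028,-0.039,-0.0054],[0,0,0]],[[0.028,-0.039,-0.0054],[0,0,0]],[[0.028,-0.039,-0.0054],[0,0,0]],[[0.028,-0.039,-0.0054],[0,0,0]],[[0.028,-0.039,-0.0054],[0,0,0]],[[0.028,-0.039,-0.0054],[0,0,0]],[[0,0,0],[0,0,0]]])

```text
time_s: 1.75
position: [0.5453, -0.1781, 0.2705]
eef_rot: [-0.001, 0.998, -0.057, 0.001]
force: [-0.1, -0.8, 0.1]
grip_width: 0.0853
```

Run:
```python
from h import *
import json
p,R=pose(); print(p,np.degrees(yaw(R)))
m,im=shot("wrist","wrist1.png"); json.dump({k:np.array(v).tolist() for k,v in m.items()},open("pics/wrist1.json","w"))
```

```text
[ 0.54533529 -0.17811008  0.2704762 ] -6.531045792406714
```

View pics/wrist1.png

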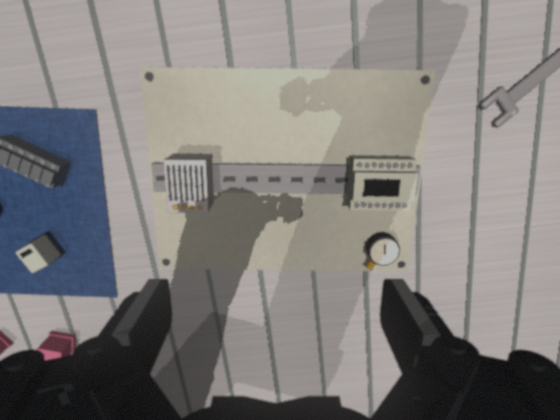

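The wrist view shows the whole plate: bolts at (149,76), (425,79), (401,265) and (166,262), PSU top around (187,182), controller screen at (382,188), gauge at (384,250).

Run:
```python
from h import *
import json
m=json.load(open("pics/wrist1.json"))
B=ray(m,[(149,76),(425,79),(401,265),(166,262)],.004)[:,:2]; print(B,B.mean(0))
print("sides",[np.linalg.norm(B[i]-B[i-1]) for i in range(4)])
for i,j in((1,0),(2,3)): d=B[j]-B[i]; print("yaw",np.degrees(np.arctan2(-d[0],d[1])))
for i,j in((3,0),(2,1)): d=B[j]-B[i]; print("yaw",np.degrees(np.arctan2(d[1],d[0])))
print("rail edges",ray(m,[(219,163),(345,165),(219,192),(345,193)],.011)[:,:2])
S=ray(m,[(382,188)],.045)[:,:2]; print("screen",S)
im=cv2.imread("pics/wrist1.png")
c=im[145:215,150:220]; c=cv2.resize(c,None,fx=5,fy=5,interpolation=cv2.INTER_NEAREST)
d=im[145:215,340:425]; d=cv2.resize(d,None,fx=5,fy=5,interpolation=cv2.INTER_NEAREST)
cv2.imwrite("pics/crop1.png",np.hstack([c,d]))
```

```text
[[ 0.6555899  -0.04715376]
 [ 0.61725878 -0.35491938]
 [ 0.38695703 -0.32636334]
 [ 0.42624912 -0.01844508]] [ 0.52151371 -0.18672039]
sides [np.float64(0.2311306572718736), np.float64(0.31014343622757595), np.float64(0.2320653843720664), np.float64(0.3104150765279444)]
yaw -7.09942959085383
yaw -7.2719618046351755
yaw -7.135120742504649
yaw -7.068257823930159
rail edges [[ 0.5501248  -0.1106939 ]
 [ 0.53084413 -0.2588517 ]
 [ 0.51487912 -0.10492988]
 [ 0.49632883 -0.25696412]]
screen [[ 0.50784584 -0.29281895]]
```

View pics/crop1.png

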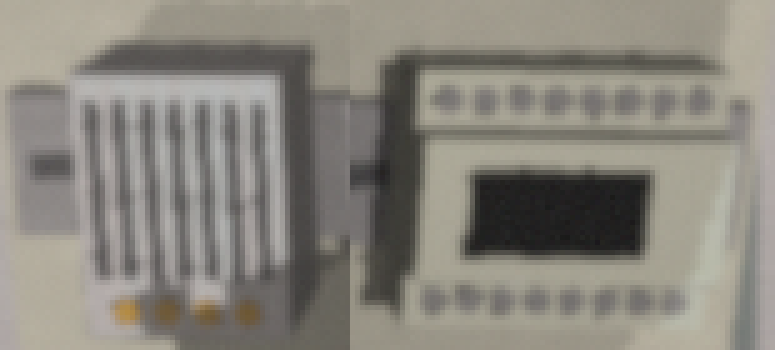

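jog_arm(plan=[[[-0.0046,-0.0458,0.0025],[0,0,0]],[[-0.0046,-0.0458,0.0025],[0,0,0]],[[-0.0046,-0.0458,0.0025],[0,0,0]],[[-0.0046,-0.0458,0.0025],[0,0,0]],[[-0.0046,-0.0458,0.0025],[0,0,0]],[[-0.0046,-0.0458,0.0025],[0,0,0]],[[-0.0046,-0.0458,0.0025],[0,0,0]],[[-0.0046,-0.0458,0.0025],[0,0,0]]])

```text
time_s: 2.6
position: [0.5353, 0.0959, 0.2545]
eef_rot: [-0.035, 0.999, 0.009, -0.002]
force: [-0.3, 0.4, -0.2]
grip_width: 0.0853
```

jog_arm(plan=[[[0,0,0],[0,0,0]],[[0,0,0],[0,0,0]],[[0,0,0],[0,0,0]],[[0,0,0],[0,0,0]],[[0,0,0],[0,0,0]],[[0,0,0],[0,0,0]],[[0,0,0],[0,0,0]],[[0,0,0],[0,0,0]]])

```text
time_s: 3.4
position: [0.5363, 0.0962, 0.2553]
eef_rot: [-0.035, 0.999, 0.009, -0.001]
force: [-0.3, -0.6, -0.7]
grip_width: 0.0854
```

Run:
```python
from h import *
import json
p,R=pose(); print(p,np.degrees(yaw(R)))
m,im=shot("wrist","wrist2.png"); json.dump({k:np.array(v).tolist() for k,v in m.items()},open("pics/wrist2.json","w"))
```

```text
[0.53632036 0.09623808 0.25525046] 1.0612812353281014
```

View pics/wrist2.png

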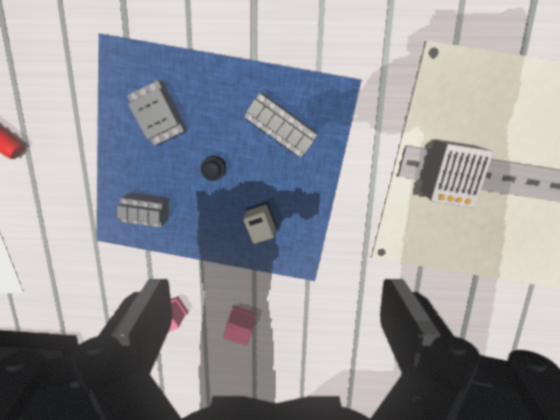

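The wrist view covers the whole mat: socket (156,113), long strip (281,125), short strip (143,212), relay (260,223), gland (213,168). The last move fell short and left a tilt, so I'll check the joints while measuring.

Run:
```python
from h import *
import json
print(np.round(state()["q"],3)); p,R=pose(); print(R.as_matrix().round(3))
im=cv2.imread("pics/wrist2.png")
T=[]
for x,y in((156,113),(281,125),(143,212),(260,223)):
    c=cv2.resize(im[y-35:y+35,x-48:x+48],None,fx=4,fy=4,interpolation=cv2.INTER_CUBIC)
    c=cv2.convertScaleAbs(c,alpha=1.3)
    for k in range(0,96,10): cv2.putText(c,str(x-48+k),(k*4,8),0,.28,(0,255,255)); cv2.line(c,(k*4,8),(k*4,14),(0,255,255))
    for k in range(0,70,10): cv2.putText(c,str(y-35+k),(0,k*4+3),0,.28,(0,255,255)); cv2.line(c,(18,k*4),(24,k*4),(0,255,255))
    T.append(c)
cv2.imwrite("pics/crop2.png",np.vstack([np.hstack(T[:2]),np.hstack(T[2:])]))
```

```text
[ 0.018  0.107 -0.13   1.335  0.07   3.141]
[[ 1.     0.019 -0.002]
 [ 0.019 -0.997  0.07 ]
 [-0.001 -0.07  -0.998]]
```

View pics/crop2.png

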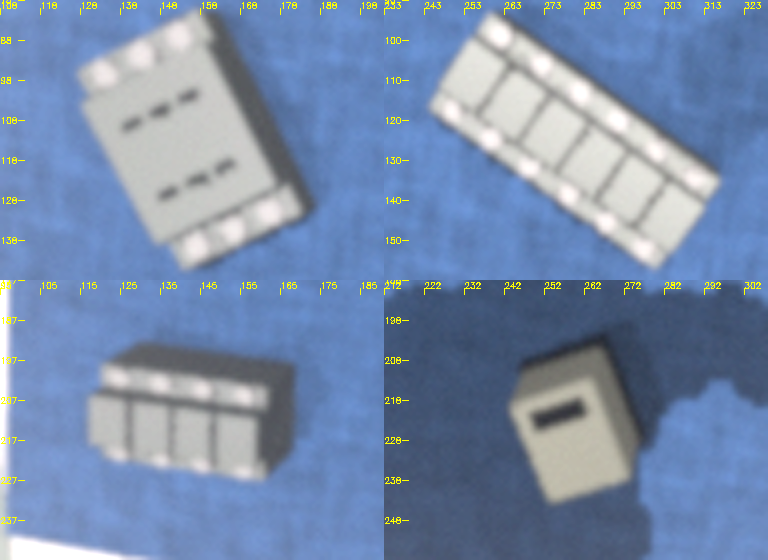

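Run:
```python
from h import *
import json
m=json.load(open("pics/wrist2.json"))
D={"socket":((108,78),[(82,105),(213,42),(278,183),(155,243)],.026),
"long":((233,90),[(94,40),(56,97),(281,250),(321,203)],.036),
"short":((95,177),[(91,115),(91,165),(257,188),(257,132)],.036),
"relay":((212,188),[(128,128),(213,98),(248,198),(166,223)],.040)}
for n,(o,c,z) in D.items():
    P=ray(m,np.array(o)+np.array(c)/4.-.4,z)[:,:2]
    e=[P[(i+1)%4]-P[i] for i in range(4)]
    print(n,P.mean(0).round(4),[(round(np.linalg.norm(v)*1000,1),round(np.degrees(np.arctan2(v[1],v[0]))%180,1)) for v in e])
print("gland",ray(m,[(213,168)],.03))
p,R=pose(); print(np.degrees(0.018-3.141)+180)
```

```text
socket [0.5881 0.2466] [(np.float64(41.3), np.float64(114.1)), (np.float64(39.3), np.float64(22.7)), (np.float64(39.9), np.float64(115.5)), (np.float64(40.3), np.float64(24.7))]
long [0.5787 0.108 ] [(np.float64(17.5), np.float64(145.6)), (np.float64(70.8), np.float64(57.6)), (np.float64(16.1), np.float64(141.9)), (np.float64(71.8), np.float64(56.4))]
short [0.4751 0.2706] [(np.float64(15.6), np.float64(173.0)), (np.float64(49.7), np.float64(84.3)), (np.float64(17.4), np.float64(175.1)), (np.float64(49.1), np.float64(86.4))]
relay [0.4658 0.1292] [(np.float64(26.0), np.float64(112.6)), (np.float64(31.4), np.float64(19.1)), (np.float64(25.1), np.float64(110.8)), (np.float64(30.6), np.float64(20.6))]
gland [[0.5311847  0.18169659 0.03      ]]
1.0652805806439005
```

```bash
cat >> h.py <<'E'
def go(tgt,yd,n=None):
    "turn first, then shift (in turned frame)"
    p,R=pose(); Rt=Ro.from_euler('z',yd,degrees=True)*Ro.from_euler('x',np.pi)
    rv=np.degrees((R.inv()*Rt).as_rotvec()); d=Rt.inv().apply(np.asarray(tgt)-p)
    nt=max(1,int(np.ceil(np.linalg.norm(rv)/8.5))); ns=max(1,int(np.ceil(np.linalg.norm(d)/.045)))
    s=state(); print("pos",p.round(4),"yaw",round(np.degrees(yaw(R)),1),"q6",s["q"][5].round(2),"w",round(s["grip_width"],4))
    print("turn",rv.round(2),nt,"x",(rv/nt).round(2)," then shift mm",(d*1000).round(1),ns,"x",(d*1000/ns).round(1))
E
python3 -c "
from h import *
go((.578,.1085,.11),57)"
```

```text
pos [0.5363 0.0963 0.2552] yaw 1.1 q6 3.14 w 0.0855
turn [ -3.74  -1.91 -55.91] 7 x [-0.53 -0.27 -7.99]  then shift mm [ 32.9  28.3 145.2] 4 x [ 8.2  7.1 36.3]
```

jog_arm(plan=[[[0,0,0],[-0.53,-0.27,-8]],[[0,0,0],[-0.53,-0.27,-8]],[[0,0,0],[-0.53,-0.27,-8]],[[0,0,0],[-0.53,-0.27,-8]],[[0,0,0],[-0.53,-0.27,-8]],[[0,0,0],[-0.53,-0.27,-8]],[[0,0,0],[-0.53,-0.27,-8]],[[0,0,0],[0,0,0]]], claw=0.35)

```text
time_s: 4.25
position: [0.5362, 0.0966, 0.2553]
eef_rot: [-0.0, 0.878, 0.478, 0.0]
force: [-0.3, 0.1, -0.3]
grip_width: 0.0579
```

jog_arm(plan=[[[0.0082,0.0071,0.036],[0,0,0]],[[0.0082,0.0071,0.036],[0,0,0]],[[0.0082,0.0071,0.036],[0,0,0]],[[0.0082,0.0071,0.036],[0,0,0]],[[0,0,0],[0,0,0]],[[0,0,0],[0,0,0]],[[0,0,0],[0,0,0]],[[0,0,0],[0,0,0]]])

```text
time_s: 5.05
position: [0.5795, 0.1086, 0.1139]
eef_rot: [0.001, 0.879, 0.478, 0.002]
force: [0.3, 0.2, 0.1]
grip_width: 0.0572
```

```bash
python3 -c "
from h import *
go((.578,.1085,.003),57); print(pose()[1].as_matrix()[:,2].round(4))
m,im=shot('wrist','wrist3.png')
import json; json.dump({k:np.array(v).tolist() for k,v in m.items()},open('pics/wrist3.json','w'))"
```

```text
pos [0.5795 0.1086 0.1139] yaw 57.1 q6 2.22 w 0.0572
turn [ 0.18 -0.18  0.05] 1 x [ 0.18 -0.18  0.05]  then shift mm [ -0.9  -1.3 110.9] 3 x [-0.3 -0.4 37. ]
[ 0.0044  0.001  -1.    ]
```

View pics/wrist3.png

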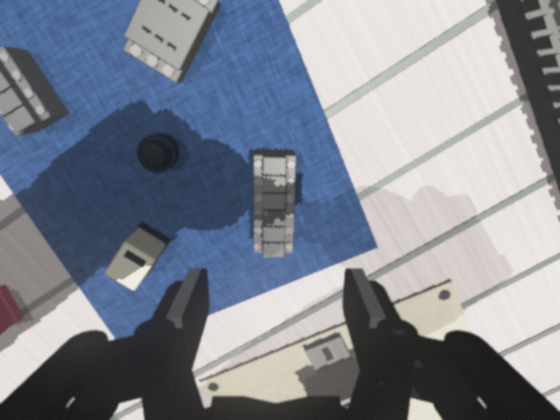

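The strip lines up with the jaws: ridge from (275,153) to (274,257), and the fingers are centred near x=277.

```bash
python3 -c "
from h import *
import json
m=json.load(open('pics/wrist3.json')); P=ray(m,[(275,155),(274,256)],.036)[:,:2]; print(P,P.mean(0),np.linalg.norm(P[1]-P[0])); d=P[0]-P[1]; print(np.degrees(np.arctan2(d[1],d[0])))"
```

```text
[[0.60112287 0.13999714]
 [0.55954573 0.07725956]] [0.5803343  0.10862835] 0.07526395883626899
56.466960408672605
```

jog_arm(plan=[[[0,0,0.03],[0.18,-0.18,0]],[[0,0,0.03],[0,0,0]],[[0,0,0.03],[0,0,0]],[[0,0,0.0205],[0,0,0]],[[0,0,0],[0,0,0]],[[0,0,0],[0,0,0]],[[0,0,0],[0,0,0]],[[0,0,0],[0,0,0]]])

```text
time_s: 5.9
position: [0.5795, 0.1086, 0.0028]
eef_rot: [-0.0, 0.878, 0.478, -0.0]
force: [-0.1, 0.3, -0.6]
grip_width: 0.0577
```

jog_arm(plan=[[[0,0,0],[0,0,0]],[[0,0,0],[0,0,0]],[[0,0,0],[0,0,0]],[[0,0,0],[0,0,0]],[[0,0,0],[0,0,0]],[[0,0,0],[0,0,0]],[[0,0,0],[0,0,0]],[[0,0,0],[0,0,0]]], claw=-1, squeeze=40)

```text
time_s: 6.7
position: [0.579, 0.1087, 0.0024]
eef_rot: [-0.0, 0.878, 0.478, -0.001]
force: [-1.7, 0.2, 6.5]
grip_width: 0.0143
```

```bash
python3 -c "
from h import *
print(state()['force']); go((.58,.1085,.16),57)"
```

```text
[-1.65327486  0.22335944  6.53402617]
pos [0.579  0.1087 0.0024] yaw 57.1 q6 2.22 w 0.0143
turn [-0.08  0.04  0.09] 1 x [-0.08  0.04  0.09]  then shift mm [   0.3    0.9 -157.6] 4 x [  0.1   0.2 -39.4]
```

```bash
python3 -c "
from h import *
m,im=shot('wrist','wrist4.png'); m,im2=shot('scene','scene4.png')
c=im2[180:340,270:450]; 
cv2.imwrite('pics/v4.png',np.hstack([im[:,:,::-1][100:,120:440], cv2.resize(c,(360,320))[:,:,::-1]]))"
```

```text
(no output)
```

View pics/v4.png

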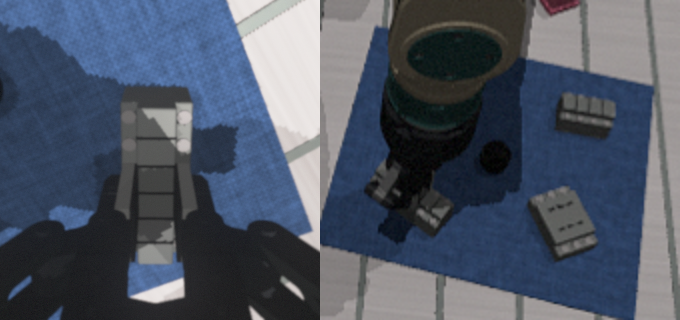

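The strip still looks level between the fingers, but the opening reads 14 mm instead of 30, so I'll lift gently and check.

jog_arm(plan=[[[0,0,-0.01],[0,0,0]],[[0,0,-0.02],[0,0,0]],[[0,0,-0.03],[0,0,0]],[[0,0,-0.03],[0,0,0]],[[0,0,-0.03],[0,0,0]],[[0,0,-0.03],[0,0,0]],[[0,0,0],[0,0,0]],[[0,0,0],[0,0,0]]])

```text
time_s: 7.6
position: [0.5787, 0.1086, 0.1516]
eef_rot: [-0.001, 0.878, 0.478, -0.001]
force: [-0.1, -0.4, -1.6]
grip_width: 0.0143
```

```bash
python3 -c "
from h import *
print(state()['force']); go((.58,.1085,.16),57)
m,im=shot('wrist','wrist5.png'); m,im2=shot('scene','scene5.png')
c=im2[120:340,270:450]; 
cv2.imwrite('pics/v5.png',np.hstack([im[:,:,::-1][100:,120:440], cv2.resize(c,(262,320))[:,:,::-1]]))"
```

```text
[-0.11452432 -0.44545009 -1.56762766]
pos [0.5787 0.1086 0.1516] yaw 57.1 q6 2.22 w 0.0143
turn [-0.12  0.09  0.09] 1 x [-0.12  0.09  0.09]  then shift mm [ 0.7  1.2 -8.4] 1 x [ 0.7  1.2 -8.4]
```

View pics/v5.png

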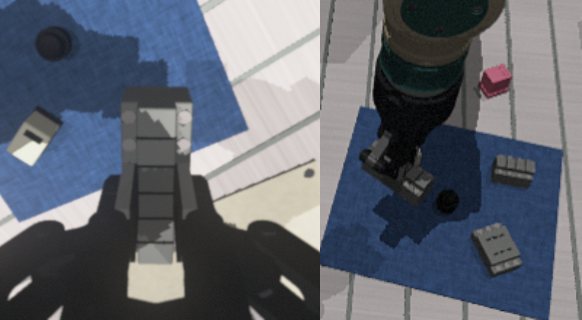

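```bash
python3 -c "
from h import *
go((.4509,-.067,.12),82.9)"
```

```text
pos [0.5769 0.1084 0.1494] yaw 57.1 q6 2.22 w 0.0145
turn [ -0.37   0.17 -25.81] 4 x [-0.09  0.04 -6.45]  then shift mm [-189.6 -103.4   29.4] 5 x [-37.9 -20.7   5.9]
```

jog_arm(plan=[[[0,0,0],[-0.09,0.04,-6.45]],[[0,0,0],[-0.09,0.04,-6.45]],[[0,0,0],[-0.09,0.04,-6.45]],[[0,0,0],[-0.09,0.04,-6.45]],[[-0.03,-0.0165,0],[0,0,0]],[[-0.032,-0.0175,0.005],[0,0,0]],[[-0.032,-0.0175,0.005],[0,0,0]],[[-0.032,-0.0175,0.005],[0,0,0]]])

```text
time_s: 8.5
position: [0.4916, -0.0086, 0.1334]
eef_rot: [-0.001, 0.749, 0.662, -0.0]
force: [0.0, 0.1, -2.3]
grip_width: 0.0145
```

jog_arm(plan=[[[-0.032,-0.0175,0.005],[0,0,0]],[[-0.032,-0.017,0.008],[0,0,0]],[[0,0,0],[0,0,0]],[[0,0,0],[0,0,0]],[[0,0,0],[0,0,0]],[[0,0,0],[0,0,0]],[[0,0,0],[0,0,0]],[[0,0,0],[0,0,0]]])

```text
time_s: 9.3
position: [0.4526, -0.0667, 0.1225]
eef_rot: [0.001, 0.749, 0.662, 0.001]
force: [0.0, 0.0, -0.6]
grip_width: 0.0146
```

```bash
python3 -c "
from h import *
go((.4509,-.067,.0055),82.9)
m,im=shot('wrist','wrist6.png')"
```

```text
pos [ 0.4526 -0.0667  0.1225] yaw 83.0 q6 1.41 w 0.0146
turn [ 0.16 -0.03  0.06] 1 x [ 0.16 -0.03  0.06]  then shift mm [ -0.5  -1.6 117. ] 3 x [-0.2 -0.5 39. ]
```

View pics/wrist6.png

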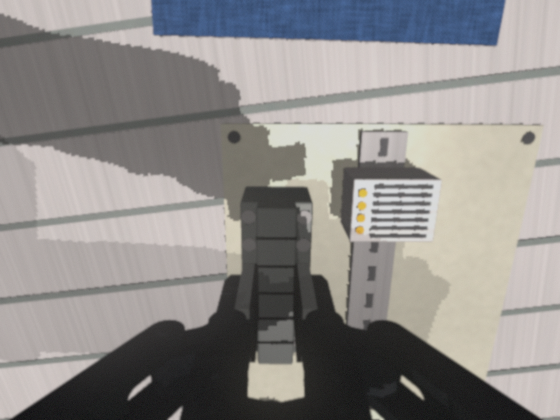

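The held strip stands parallel to the rail in front of the PSU (397,210), so I'm lowering it.

jog_arm(plan=[[[0,-0.0015,0.03],[0.16,0,0]],[[0,0,0.03],[0,0,0]],[[0,0,0.025],[0,0,0]],[[0,0,0.015],[0,0,0]],[[0,0,0.008],[0,0,0]],[[0,0,0.005],[0,0,0]],[[0,0,0],[0,0,0]],[[0,0,0],[0,0,0]]])

```text
time_s: 10.15
position: [0.4516, -0.0672, 0.0101]
eef_rot: [0.0, 0.75, 0.662, 0.001]
force: [-0.8, 0.0, 0.4]
grip_width: 0.0148
```

```bash
python3 -c "
from h import *
print(state()['force']);go((.4509,-.067,.0045),82.9)"
```

```text
[-0.75916523  0.0040491   0.38101623]
pos [ 0.4516 -0.0672  0.0101] yaw 82.9 q6 1.41 w 0.0148
turn [ 0.07 -0.01 -0.01] 1 x [ 0.07 -0.01 -0.01]  then shift mm [ 0.1 -0.7  5.6] 1 x [ 0.1 -0.7  5.6]
```

jog_arm(plan=[[[0,0,0.002],[0,0,0]],[[0,0,0],[0,0,0]],[[0,0,0.001],[0,0,0]],[[0,0,0],[0,0,0]],[[0,0,0],[0,0,0]],[[0,0,0],[0,0,0]],[[0,0,0],[0,0,0]],[[0,0,0],[0,0,0]]])

```text
time_s: 10.95
position: [0.4507, -0.0669, 0.0064]
eef_rot: [-0.0, 0.75, 0.662, 0.0]
force: [0.1, 0.2, -0.8]
grip_width: 0.0147
```

jog_arm(plan=[[[0,0,0.002],[0,0,0]],[[0,0,0],[0,0,0]],[[0,0,0],[0,0,0]],[[0,0,0],[0,0,0]],[[0,0,0],[0,0,0]],[[0,0,0],[0,0,0]],[[0,0,0],[0,0,0]],[[0,0,0],[0,0,0]]])

```text
time_s: 11.75
position: [0.4509, -0.067, 0.0045]
eef_rot: [-0.0, 0.75, 0.662, 0.0]
force: [0.5, 0.0, 1.1]
grip_width: 0.0144
```

jog_arm(plan=[[[0,0,0],[0,0,0]],[[0,0,0],[0,0,0]],[[0,0,0],[0,0,0]],[[0,0,0],[0,0,0]],[[0,0,0],[0,0,0]],[[0,0,-0.01],[0,0,0]],[[0,0,-0.02],[0,0,0]],[[0,0,-0.03],[0,0,0]]], claw=0)

```text
time_s: 12.55
position: [0.4489, -0.0665, 0.0642]
eef_rot: [-0.002, 0.75, 0.662, -0.001]
force: [0.9, -0.6, -0.1]
grip_width: 0.0423
```

jog_arm(plan=[[[0,0,-0.04],[0,0,0]],[[0,0,-0.04],[0,0,0]],[[0,0,-0.02],[0,0,0]],[[0,0,0],[0,0,0]],[[0,0,0],[0,0,0]],[[0,0,0],[0,0,0]],[[0,0,0],[0,0,0]],[[0,0,0],[0,0,0]]])

```text
time_s: 13.35
position: [0.4497, -0.0667, 0.1631]
eef_rot: [-0.001, 0.75, 0.662, -0.001]
force: [0.8, -0.0, 1.0]
grip_width: 0.0428
```

```bash
python3 -c "
from h import *
go((.4745,.2705,.11),85.5)
import json
m,im=shot('wrist','wrist7.png'); json.dump({k:np.array(v).tolist() for k,v in m.items()},open('pics/wrist7.json','w'))"
```

```text
pos [ 0.4497 -0.0667  0.1631] yaw 82.9 q6 1.4 w 0.0428
turn [-0.17 -0.06 -2.61] 1 x [-0.17 -0.06 -2.61]  then shift mm [338.1  -1.7  53.1] 8 x [42.3 -0.2  6.6]
```

View pics/wrist7.png

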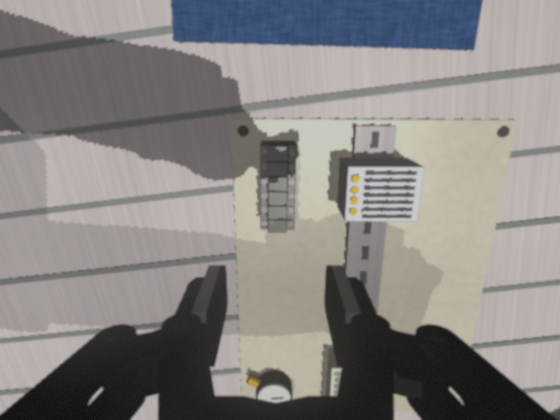

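The long strip stands upright in front of the PSU, ridge from about (278,146) to (277,231) and parallel to the rail.

```bash
python3 -c "
from h import *
import json
m=json.load(open('pics/wrist7.json')); P=ray(m,[(279,146),(277.5,231)],.038)[:,:2]; print(P.mean(0),np.linalg.norm(P[1]-P[0]))
y=-.1246; ex=np.array([np.cos(y),np.sin(y)]); ey=np.array([-ex[1],ex[0]]); d=P.mean(0)-np.array([.5352,-.0776]); print('in psu',d@ex,d@ey)
d=P[0]-P[1]; print(np.degrees(np.arctan2(d[1],d[0])))"
```

```text
[ 0.45277504 -0.06737003] 0.07319616561826706
in psu -0.08305731676227769 -9.29395018954997e-05
82.05208914752657
```

jog_arm(plan=[[[0,0,0],[0,0,-2.6]],[[0.0422,0,0],[0,0,0]],[[0.0422,0,0],[0,0,0]],[[0.0422,0,0.007],[0,0,0]],[[0.0422,0,0.007],[0,0,0]],[[0.0422,0,0.007],[0,0,0]],[[0.0422,0,0.007],[0,0,0]],[[0.0422,0,0.007],[0,0,0]]], claw=0.35)

```text
time_s: 14.2
position: [0.4736, 0.2292, 0.1288]
eef_rot: [-0.0, 0.734, 0.679, -0.0]
force: [1.1, 0.1, -0.3]
grip_width: 0.0572
```

jog_arm(plan=[[[0.0422,-0.0017,0.018],[0,0,0]],[[0,0,0],[0,0,0]],[[0,0,0],[0,0,0]],[[0,0,0],[0,0,0]],[[0,0,0],[0,0,0]],[[0,0,0],[0,0,0]],[[0,0,0],[0,0,0]],[[0,0,0],[0,0,0]]])

```text
time_s: 15.0
position: [0.4758, 0.2692, 0.1119]
eef_rot: [-0.0, 0.735, 0.678, 0.0]
force: [0.3, 0.8, -0.9]
grip_width: 0.058
```

```bash
cat > seg.py <<'E'
from h import *
def blobs(fn,z):
    "non-blue bright top blobs on the mat seen by the wrist; minAreaRect in world at z"
    m,im=shot('wrist',fn); b=im[:,:,2].astype(int); r=im[:,:,0].astype(int); g=im.mean(2)
    top=((b-r<15)&(g>60)).astype(np.uint8); top[270:]=0
    top=cv2.morphologyEx(top,cv2.MORPH_OPEN,np.ones((3,3)))
    for c in cv2.findContours(top,cv2.RETR_EXTERNAL,cv2.CHAIN_APPROX_NONE)[0]:
        if 250<cv2.contourArea(c)<9000:
            w=cv2.minAreaRect(ray(m,c[:,0],z)[:,:2].astype(np.float32)); print("px",np.round(cv2.minAreaRect(c)[0]),"ctr",np.round(w[0],4),"size",np.round(w[1],4),"ang",round(w[2],1))
E
python3 -c "
from seg import *
go((.4745,.2705,.003),85.5); blobs('wrist8.png',.034)"
```

```text
pos [0.4758 0.2692 0.1119] yaw 85.4 q6 2.05 w 0.058
turn [ 0.01 -0.04 -0.06] 1 x [ 0.01 -0.04 -0.06]  then shift mm [  1.2  -1.4 108.9] 3 x [ 0.4 -0.5 36.3]
px [422. 215.] ctr [0.5807 0.2539] size [0.0566 0.0471] ang 25.2
px [273. 200.] ctr [0.4754 0.2735] size [0.0556 0.0291] ang 84.3
```

Long strip verified: (-83, 0) mm in the PSU frame, square. Now picking up the short strip.

jog_arm(plan=[[[0.002,-0.0007,0.03],[0,0,0]],[[0,0,0.03],[0,0,0]],[[0,0,0.03],[0,0,0]],[[0,0,0.019],[0,0,0]],[[0,0,0],[0,0,0]],[[0,0,0],[0,0,0]],[[0,0,0],[0,0,0]],[[0,0,0],[0,0,0]]])

```text
time_s: 15.85
position: [0.4765, 0.2724, 0.0042]
eef_rot: [0.0, 0.734, 0.679, 0.002]
force: [-0.8, -0.1, 0.2]
grip_width: 0.0579
```

jog_arm(plan=[[[0,0,0],[0,0,0]],[[0,0,0],[0,0,0]],[[0,0,0],[0,0,0]],[[0,0,0],[0,0,0]],[[0,0,0],[0,0,0]],[[0,0,0],[0,0,0]],[[0,0,0],[0,0,0]],[[0,0,0],[0,0,0]]], claw=-1)

```text
time_s: 16.65
position: [0.4751, 0.2719, 0.003]
eef_rot: [-0.0, 0.734, 0.679, 0.0]
force: [-1.4, 0.1, 5.0]
grip_width: 0.0141
```

jog_arm(plan=[[[0,0,-0.01],[0,0,0]],[[0,0,-0.02],[0,0,0]],[[0,0,-0.03],[0,0,0]],[[0,0,-0.03],[0,0,0]],[[0,0,-0.03],[0,0,0]],[[0,0,-0.03],[0,0,0]],[[0,0,0],[0,0,0]],[[0,0,0],[0,0,0]]])

```text
time_s: 17.45
position: [0.4755, 0.2719, 0.1532]
eef_rot: [0.0, 0.734, 0.679, 0.001]
force: [-0.9, 0.1, -0.8]
grip_width: 0.0144
```

```bash
python3 -c "
from h import *
go((.5921,-.3064,.12),82.9)"
```

```text
pos [0.4755 0.2719 0.1532] yaw 85.5 q6 2.05 w 0.0144
turn [ 0.08 -0.07  2.59] 1 x [ 0.08 -0.07  2.59]  then shift mm [-559.4  187.2   33.2] 14 x [-40.   13.4   2.4]
```

jog_arm(plan=[[[0,0,0],[0,0,2.6]],[[-0.04,0.0134,0],[0,0,0]],[[-0.04,0.0134,0],[0,0,0]],[[-0.04,0.0134,0],[0,0,0]],[[-0.04,0.0134,0],[0,0,0]],[[-0.04,0.0134,0],[0,0,0]],[[-0.04,0.0134,0],[0,0,0]],[[-0.04,0.0134,0],[0,0,0]]])

```text
time_s: 18.25
position: [0.5317, -0.0192, 0.1502]
eef_rot: [-0.002, 0.75, 0.662, -0.001]
force: [-0.2, -0.1, -0.9]
grip_width: 0.0146
```

jog_arm(plan=[[[-0.04,0.0134,0],[0,0,0]],[[-0.04,0.0134,0],[0,0,0]],[[-0.04,0.0134,0],[0,0,0]],[[-0.04,0.0134,0],[0,0,0]],[[-0.04,0.0134,0],[0,0,0]],[[-0.04,0.0134,0.01],[0,0,0]],[[-0.04,0.0134,0.02],[0,0,0]],[[0,0,0],[0,0,0]]])

```text
time_s: 19.05
position: [0.5896, -0.3108, 0.1164]
eef_rot: [-0.003, 0.751, 0.66, -0.002]
force: [-1.2, 1.2, -1.7]
grip_width: 0.0144
```

```bash
python3 -c "
from h import *
go((.5921,-.3064,.0055),82.9)"
```

```text
pos [ 0.5896 -0.3108  0.1164] yaw 82.6 q6 1.12 w 0.0144
turn [-0.37 -0.09 -0.3 ] 1 x [-0.37 -0.09 -0.3 ]  then shift mm [  4.7   1.9 110.9] 3 x [ 1.6  0.6 37. ]
```

jog_arm(plan=[[[0,0,0],[0,0,0]],[[0,0,0],[0,0,0]],[[0.003,0.0015,0.025],[0,0,0]],[[0,0,0.03],[0,0,0]],[[0,0,0.025],[0,0,0]],[[0,0,0.015],[0,0,0]],[[0,0,0],[0,0,0]],[[0,0,0],[0,0,0]]])

```text
time_s: 19.85
position: [0.5942, -0.3039, 0.0281]
eef_rot: [0.0, 0.749, 0.662, 0.0]
force: [-0.0, -0.8, 0.0]
grip_width: 0.0146
```

```bash
python3 -c "
from h import *
go((.5921,-.3064,.0055),82.9)"
```

```text
pos [ 0.5942 -0.3039  0.0281] yaw 82.9 q6 1.12 w 0.0146
turn [ 0.03 -0.01  0.04] 1 x [ 0.03 -0.01  0.04]  then shift mm [-2.7 -1.8 22.6] 1 x [-2.7 -1.8 22.6]
```

jog_arm(plan=[[[-0.0025,-0.0018,0.01],[0,0,0]],[[0,0,0.007],[0,0,0]],[[0,0,0.004],[0,0,0]],[[0,0,0],[0,0,0]],[[0,0,0.002],[0,0,0]],[[0,0,0],[0,0,0]],[[0,0,0],[0,0,0]],[[0,0,0],[0,0,0]]])

```text
time_s: 20.65
position: [0.5916, -0.3068, 0.0051]
eef_rot: [-0.0, 0.75, 0.662, -0.0]
force: [-2.3, 1.4, 5.7]
grip_width: 0.0145
```

```bash
python3 -c "
from h import *
print(state()['force']);go((.5921,-.3064,.005),82.9)"
```

```text
[-2.2644843   1.35414064  5.74712688]
pos [ 0.5916 -0.3068  0.0051] yaw 82.9 q6 1.12 w 0.0145
turn [-0.   -0.   -0.01] 1 x [-0.   -0.   -0.01]  then shift mm [0.5 0.4 0.1] 1 x [0.5 0.4 0.1]
```

Contact made; releasing and rising.

jog_arm(plan=[[[0,0,0],[0,0,0]],[[0,0,0],[0,0,0]],[[0,0,0],[0,0,0]],[[0,0,0],[0,0,0]],[[0,0,0],[0,0,0]],[[0,0,-0.01],[0,0,0]],[[0,0,-0.02],[0,0,0]],[[0,0,-0.03],[0,0,0]]], claw=0)

```text
time_s: 21.45
position: [0.5901, -0.3057, 0.0634]
eef_rot: [-0.002, 0.75, 0.662, -0.0]
force: [0.1, 0.3, 0.5]
grip_width: 0.0426
```

jog_arm(plan=[[[0,0,-0.04],[0,0,0]],[[0,0,-0.04],[0,0,0]],[[0,0,-0.02],[0,0,0]],[[0,0,0],[0,0,0]],[[0,0,0],[0,0,0]],[[0,0,0],[0,0,0]],[[0,0,0],[0,0,0]],[[0,0,0],[0,0,0]]])

```text
time_s: 22.25
position: [0.5907, -0.3061, 0.1625]
eef_rot: [-0.002, 0.75, 0.662, -0.0]
force: [0.5, -0.1, -0.5]
grip_width: 0.0427
```

```bash
python3 -c "
from h import *
import json
m,im=shot('wrist','wrist9.png'); json.dump({k:np.array(v).tolist() for k,v in m.items()},open('pics/wrist9.json','w'))
go((.588,.2465,.14),204)"
```

```text
pos [ 0.5909 -0.3062  0.1628] yaw 82.9 q6 1.12 w 0.0426
turn [ 1.0000e-02 -2.0000e-01 -1.2111e+02] 15 x [ 0.   -0.01 -8.07]  then shift mm [-222.1  506.1   22.8] 13 x [-17.1  38.9   1.8]
```

View pics/wrist9.png

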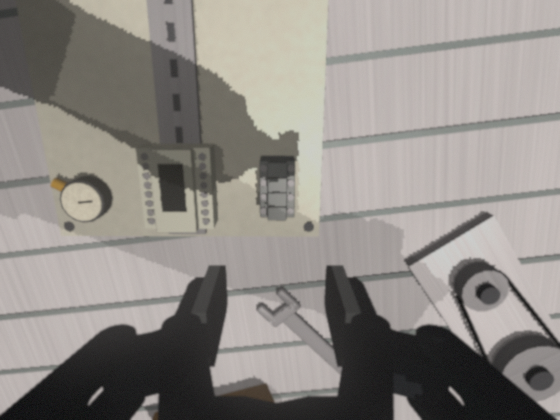

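The short strip stands upright behind the controller, ridge from (279,159) to (277,219), and the gauge is undisturbed at (82,201). Next, the socket.

```bash
python3 -c "
from h import *
import json
m=json.load(open('pics/wrist9.json')); P=ray(m,[(279,159),(277,219)],.038)[:,:2]; print(P.mean(0),np.linalg.norm(P[1]-P[0]))
y=-.1246; ex=np.array([np.cos(y),np.sin(y)]); ey=np.array([-ex[1],ex[0]]); d=P.mean(0)-np.array([.5078,-.2958]); print('in ctrl',d@ex,d@ey)
d=P[0]-P[1]; print(np.degrees(np.arctan2(d[1],d[0]))); print('screen',ray(m,[(172,188)],.045),'gauge',ray(m,[(82,200)],.024))"
```

```text
[ 0.59365095 -0.30617342] 0.051569989875631675
in ctrl 0.08647456882981149 0.0003763689426520467
81.17206947439388
screen [[ 0.50878336 -0.29221878  0.045     ]] gauge [[ 0.42042078 -0.29796785  0.024     ]]
```

jog_arm(plan=[[[0,0,0],[0,0,-8.07]],[[0,0,0],[0,0,-8.07]],[[0,0,0],[0,0,-8.07]],[[0,0,0],[0,0,-8.07]],[[0,0,0],[0,0,-8.07]],[[0,0,0],[0,0,-8.07]],[[0,0,0],[0,0,-8.07]],[[0,0,0],[0,0,-8.07]]], claw=0.65)

```text
time_s: 23.1
position: [0.5914, -0.3065, 0.1636]
eef_rot: [-0.001, 0.277, 0.961, 0.0]
force: [-0.1, 0.1, -0.1]
grip_width: 0.0701
```

jog_arm(plan=[[[0,0,0],[0,0,-8.07]],[[0,0,0],[0,0,-8.07]],[[0,0,0],[0,0,-8.07]],[[0,0,0],[0,0,-8.07]],[[0,0,0],[0,0,-8.07]],[[0,0,0],[0,0,-8.07]],[[0,0,0],[0,0,-8.07]],[[-0.017,0.039,0],[0,0,0]]])

```text
time_s: 23.9
position: [0.5919, -0.2679, 0.1637]
eef_rot: [0.0, -0.206, 0.979, -0.001]
force: [0.8, 1.6, 0.0]
grip_width: 0.0706
```

jog_arm(plan=[[[-0.017,0.039,0],[0,0,0]],[[-0.017,0.039,0],[0,0,0]],[[-0.017,0.039,0],[0,0,0]],[[-0.017,0.039,0],[0,0,0]],[[-0.017,0.039,0],[0,0,0]],[[-0.017,0.039,0],[0,0,0]],[[-0.017,0.039,0],[0,0,0]],[[-0.017,0.039,0],[0,0,0]]])

```text
time_s: 24.7
position: [0.5886, 0.0779, 0.1641]
eef_rot: [-0.0, -0.207, 0.978, 0.0]
force: [0.5, -0.0, 0.1]
grip_width: 0.0703
```

jog_arm(plan=[[[-0.017,0.039,0],[0,0,0]],[[-0.017,0.039,0.01],[0,0,0]],[[-0.017,0.039,0.02],[0,0,0]],[[-0.017,0.039,0.02],[0,0,0]],[[0,0,0],[0,0,0]],[[0,0,0],[0,0,0]],[[0,0,0],[0,0,0]],[[0,0,0],[0,0,0]]])

```text
time_s: 25.5
position: [0.5887, 0.2453, 0.1153]
eef_rot: [0.001, -0.207, 0.978, 0.0]
force: [0.6, -0.0, 0.4]
grip_width: 0.0707
```

```bash
python3 -c "
from seg import *
go((.588,.2465,.003),204); blobs('wrist10.png',.026)"
```

```text
pos [0.5887 0.2453 0.1153] yaw -156.2 q6 -0.12 w 0.0707
turn [ 0.01  0.07 -0.16] 1 x [ 0.01  0.07 -0.16]  then shift mm [1.000e-01 1.300e+00 1.123e+02] 3 x [ 0.   0.4 37.4]
px [278. 196.] ctr [0.585  0.2453] size [0.0591 0.0392] ang 25.3
px [232.  87.] ctr [0.5277 0.1861] size [0.0256 0.0262] ang 22.7
px [17. 44.] ctr [0.5593 0.0389] size [0.0189 0.0632] ang 82.3
```

Short strip verified: (86, 0) mm in the controller frame. The socket segment measures 59 x 39 mm at (0.585, 0.245), 25°.

jog_arm(plan=[[[0.0025,0.0012,0.03],[0,0,-1.2]],[[0,0,0.03],[0,0,0]],[[0,0,0.03],[0,0,0]],[[0,0,0.0225],[0,0,0]],[[0,0,0],[0,0,0]],[[0,0,0],[0,0,0]],[[0,0,0],[0,0,0]],[[0,0,0],[0,0,0]]])

```text
time_s: 26.35
position: [0.587, 0.2469, 0.0042]
eef_rot: [0.002, -0.217, 0.976, 0.0]
force: [-0.4, -0.0, -0.3]
grip_width: 0.0707
```

jog_arm(plan=[[[0,0,0],[0,0,0]],[[0,0,0],[0,0,0]],[[0,0,0],[0,0,0]],[[0,0,0],[0,0,0]],[[0,0,0],[0,0,0]],[[0,0,0],[0,0,0]],[[0,0,0],[0,0,0]],[[0,0,0],[0,0,0]]], claw=-1)

```text
time_s: 27.15
position: [0.585, 0.2465, 0.0019]
eef_rot: [-0.0, -0.218, 0.976, 0.0]
force: [-0.7, -0.1, -0.5]
grip_width: 0.0001
```

```bash
python3 -c "
from h import *
print(state()['force']);go((.588,.2465,.15),205)"
```

```text
[-0.67576804 -0.11332185 -0.45592661]
pos [0.585  0.2465 0.0019] yaw -154.9 q6 -0.14 w 0.0001
turn [ 0.03 -0.01  0.14] 1 x [ 0.03 -0.01  0.14]  then shift mm [  -2.7   -1.3 -148.1] 4 x [ -0.7  -0.3 -37. ]
```

The fingers closed to 0 with no socket between them. I need to see why.

```bash
python3 -c "
from h import *
m,im=shot('wrist','wrist11.png'); m2,im2=shot('scene','scene11.png'); m3,im3=shot('top','top11.png')
a=cv2.resize(im2[200:340,270:450],(386,300)); b=cv2.resize(im3[120:270,95:265],(340,300))
cv2.imwrite('pics/v11.png',np.vstack([np.hstack([im[:300,60:500],np.zeros((300,286,3),np.uint8)]),np.hstack([a,b])])[:,:,::-1])"
```

```text
(no output)
```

View pics/v11.png

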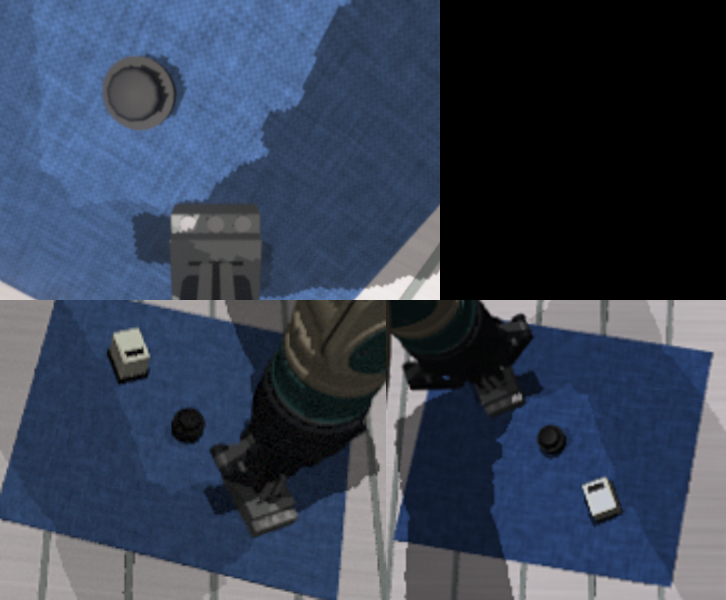

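The socket is untouched and flat; the fingers closed above it, so the fingertips are higher than the reported TCP implies. I'll check where the tips project.

```bash
python3 -c "
from h import *
p,R=pose(); m=optics.camera_model('wrist'); print(p)
for h in (0,.01,.02,.03,.04): print(h,proj(m,[p+R.apply([0,0,-h])]).round(0),proj(m,[p+R.apply([.011,0,-h])]).round(0))
print('gland pred',proj(m,[(.5277,.1861,.03)]),'seen ~198,93')
print('socket top mid far/near edge', [proj(m,[(x,y,.026)]).round(0) for x,y in [(.585,.2453)]])
im=optics.read_camera('wrist'); cv2.imwrite('pics/wrist12.png',im[:,:,::-1])
print(proj(m,[(.585-.03*np.cos(.44)+s*.02*np.sin(.44),.2455-.03*np.sin(.44)-s*.02*np.cos(.44),.018) for s in(-1,1)]).round(0),'seen corners (232,~208),(320,~206)')"
```

```text
[0.58503998 0.24654659 0.00198314]
0 [[277. 253.]] [[277. 233.]]
0.01 [[277. 262.]] [[277. 241.]]
0.02 [[277. 272.]] [[277. 250.]]
0.03 [[277. 283.]] [[277. 260.]]
0.04 [[278. 296.]] [[278. 272.]]
gland pred [[195.22155703  94.07424824]] seen ~198,93
socket top mid far/near edge [array([[275., 275.]])]
[[321. 206.]
 [230. 206.]] seen corners (232,~208),(320,~206)
```

The camera model agrees with the scene, but the fingertips really sit about 25–30 mm behind the stated TCP. That also explains the grips on the strips' ridges. I'll open and go about 24 mm lower.

jog_arm(plan=[[[0,0,-0.01],[0,0,0]],[[0,0,0],[0,0,0]],[[0,0,0],[0,0,0]],[[0,0,0],[0,0,0]],[[0,0,0],[0,0,0]],[[0,0,0],[0,0,0]],[[0,0,0],[0,0,0]],[[0,0,0],[0,0,0]]], claw=0.65)

```text
time_s: 28.15
position: [0.585, 0.2465, 0.0119]
eef_rot: [-0.0, -0.218, 0.976, 0.0]
force: [-0.6, 0.3, -0.3]
grip_width: 0.0704
```

jog_arm(plan=[[[0,0,0.01],[0,0,0]],[[0,0,0.008],[0,0,0]],[[0,0,0.008],[0,0,0]],[[0,0,0.004],[0,0,0]],[[0,0,0.003],[0,0,0]],[[0,0,0],[0,0,0]],[[0,0,0],[0,0,0]],[[0,0,0],[0,0,0]]])

```text
time_s: 28.95
position: [0.5855, 0.2467, -0.0206]
eef_rot: [0.0, -0.218, 0.976, 0.0]
force: [0.4, 0.8, 0.2]
grip_width: 0.0701
```

jog_arm(plan=[[[0,0,0],[0,0,0]],[[0,0,0],[0,0,0]],[[0,0,0],[0,0,0]],[[0,0,0],[0,0,0]],[[0,0,0],[0,0,0]],[[0,0,0],[0,0,0]],[[0,0,0],[0,0,0]],[[0,0,0],[0,0,0]]], claw=-1, squeeze=40)

```text
time_s: 29.75
position: [0.5856, 0.2467, -0.0205]
eef_rot: [0.0, -0.218, 0.976, 0.0]
force: [0.7, -0.5, 4.3]
grip_width: 0.0391
```

```bash
python3 -c "
from h import *
print(state()['force']);go((.5215,-.187,.12),172.9)"
```

```text
[ 0.73282406 -0.46910494  4.27999599]
pos [ 0.5856  0.2467 -0.0205] yaw -154.9 q6 -0.14 w 0.0391
turn [ 0.04  0.05 32.24] 4 x [0.01 0.01 8.06]  then shift mm [  10.  -438.3 -140.5] 11 x [  0.9 -39.8 -12.8]
```

jog_arm(plan=[[[0,0,-0.01],[0,0,0]],[[0,0,-0.02],[0,0,0]],[[0,0,-0.035],[0,0,0]],[[0,0,-0.04],[0,0,0]],[[0,0,-0.035],[0,0,0]],[[0,0,0],[0,0,8.06]],[[0,0,0],[0,0,8.06]],[[0,0,0],[0,0,8.06]]])

```text
time_s: 30.55
position: [0.5843, 0.2463, 0.1191]
eef_rot: [-0.001, -0.005, 1.0, 0.0]
force: [-0.2, -0.5, -1.5]
grip_width: 0.0396
```

jog_arm(plan=[[[0,0,0],[0,0,8.06]],[[0.001,-0.04,0],[0,0,0]],[[0.001,-0.04,0],[0,0,0]],[[0.001,-0.04,0],[0,0,0]],[[0.001,-0.04,0],[0,0,0]],[[0.001,-0.04,0],[0,0,0]],[[0.001,-0.04,0],[0,0,0]],[[0.001,-0.04,0],[0,0,0]]])

```text
time_s: 31.35
position: [0.5421, -0.0318, 0.1185]
eef_rot: [-0.001, 0.062, 0.998, 0.0]
force: [1.3, 0.3, -1.7]
grip_width: 0.0391
```

jog_arm(plan=[[[0.001,-0.04,0],[0,0,0]],[[0.001,-0.04,0],[0,0,0]],[[0.001,-0.04,0],[0,0,0]],[[0,-0.038,0],[0,0,0]],[[0,0,0],[0,0,0]],[[0,0,0],[0,0,0]],[[0,0,0],[0,0,0]],[[0,0,0],[0,0,0]]])

```text
time_s: 32.15
position: [0.5208, -0.1855, 0.1186]
eef_rot: [-0.001, 0.061, 0.998, 0.001]
force: [-0.5, 0.3, -0.6]
grip_width: 0.0392
```

```bash
python3 -c "
from h import *
print(state()['force']);go((.5215,-.187,-.0115),172.9)"
```

```text
[-0.50580636  0.28985638 -0.63384332]
pos [ 0.5208 -0.1855  0.1186] yaw 173.0 q6 -0.34 w 0.0392
turn [ 0.06 -0.07  0.1 ] 1 x [ 0.06 -0.07  0.1 ]  then shift mm [ -0.9  -1.4 130.1] 3 x [-0.3 -0.5 43.4]
```

jog_arm(plan=[[[-0.0015,-0.0015,0.03],[0,0,0]],[[0,0,0.03],[0,0,0]],[[0,0,0.03],[0,0,0]],[[0,0,0.02],[0,0,0]],[[0,0,0.012],[0,0,0]],[[0,0,0],[0,0,0]],[[0,0,0],[0,0,0]],[[0,0,0],[0,0,0]]])

```text
time_s: 32.95
position: [0.5238, -0.189, -0.0017]
eef_rot: [0.001, 0.062, 0.998, -0.0]
force: [-0.2, 0.4, -0.9]
grip_width: 0.039
```

```bash
python3 -c "
from h import *
print(state()['force']);go((.5215,-.187,-.0115),172.9)"
```

```text
[-0.19962533  0.4290979  -0.87327032]
pos [ 0.5238 -0.189  -0.0017] yaw 172.9 q6 -0.34 w 0.039
turn [-0.03  0.14  0.02] 1 x [-0.03  0.14  0.02]  then shift mm [2.5 1.7 9.8] 1 x [2.5 1.7 9.8]
```

jog_arm(plan=[[[0.001,0.0012,0.005],[0,0,0]],[[0,0,0.003],[0,0,0]],[[0,0,0.001],[0,0,0]],[[0,0,0],[0,0,0]],[[0,0,0],[0,0,0]],[[0,0,0],[0,0,0]],[[0,0,0],[0,0,0]],[[0,0,0],[0,0,0]]])

```text
time_s: 33.75
position: [0.5216, -0.1872, -0.0115]
eef_rot: [0.0, 0.062, 0.998, 0.0]
force: [-2.5, 1.3, 5.5]
grip_width: 0.039
```

jog_arm(plan=[[[0,0,0.001],[0,0,0]],[[0,0,0],[0,0,0]],[[0,0,0],[0,0,0]],[[0,0,0],[0,0,0]],[[0,0,0],[0,0,0]],[[0,0,0],[0,0,0]],[[0,0,0],[0,0,0]],[[0,0,0],[0,0,0]]])

```text
time_s: 34.55
position: [0.5216, -0.1872, -0.0115]
eef_rot: [0.0, 0.062, 0.998, 0.0]
force: [-3.9, 1.7, 11.3]
grip_width: 0.039
```

jog_arm(plan=[[[0,0,0],[0,0,0]],[[0,0,0],[0,0,0]],[[0,0,0],[0,0,0]],[[0,0,0],[0,0,0]],[[0,0,0],[0,0,0]],[[0,0,-0.01],[0,0,0]],[[0,0,-0.03],[0,0,0]],[[0,0,-0.04],[0,0,0]]], claw=0.4)

```text
time_s: 35.35
position: [0.5194, -0.1862, 0.0662]
eef_rot: [-0.002, 0.062, 0.998, 0.001]
force: [0.6, -0.3, -1.0]
grip_width: 0.0598
```

jog_arm(plan=[[[0,0,-0.04],[0,0,0]],[[0,0,-0.03],[0,0,0]],[[0,0,0],[0,0,0]],[[0,0,0],[0,0,0]],[[0,0,0],[0,0,0]],[[0,0,0],[0,0,0]],[[0,0,0],[0,0,0]],[[0,0,0],[0,0,0]]])

```text
time_s: 36.15
position: [0.5208, -0.187, 0.1358]
eef_rot: [-0.001, 0.062, 0.998, 0.001]
force: [-0.1, 0.4, 0.3]
grip_width: 0.0603
```

```bash
python3 -c "
from h import *
import json
m,im=shot('wrist','wrist13.png'); json.dump({k:np.array(v).tolist() for k,v in m.items()},open('pics/wrist13.json','w'))
go((.4655,.1295,.11),199.9)"
```

```text
pos [ 0.5211 -0.1871  0.136 ] yaw 172.9 q6 -0.34 w 0.0595
turn [  0.08  -0.08 -27.  ] 4 x [ 0.02 -0.02 -6.75]  then shift mm [-55.5 316.6  26. ] 8 x [-6.9 39.6  3.3]
```

View pics/wrist13.png

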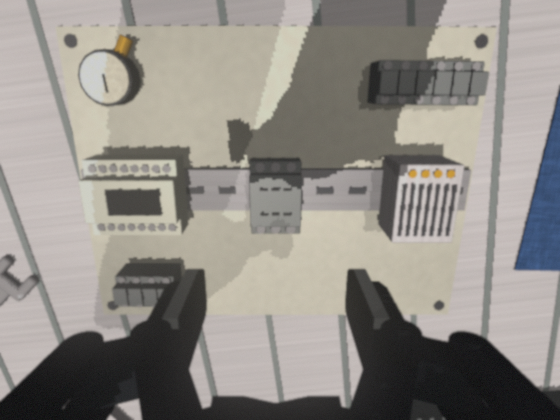

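The socket stands on the rail midway, middle top around (275.5,197), and square; both strips are in place. Moving on to the relay.

```bash
python3 -c "
from h import *
import json
m=json.load(open('pics/wrist13.json')); B=ray(m,[(70,41),(481,41),(439,305),(112,305)],.004)[:,:2]; print(B.mean(0))
print('socket',ray(m,[(275.5,172),(275.5,222),(250,197),(301,197)],.035)[:,:2].round(4).tolist(),ray(m,[(275.5,197)],.035))"
```

```text
[ 0.52232763 -0.1867254 ]
socket [[0.5017, -0.1844], [0.5415, -0.1894], [0.5187, -0.2063], [0.5236, -0.1674]] [[ 0.52115401 -0.18682683  0.035     ]]
```

jog_arm(plan=[[[0,0,0],[0,0,-6.75]],[[0,0,0],[0,0,-6.75]],[[0,0,0],[0,0,-6.75]],[[0,0,0],[0,0,-6.75]],[[-0.007,0.0395,0],[0,0,0]],[[-0.007,0.0395,0],[0,0,0]],[[-0.007,0.0395,0],[0,0,0]],[[-0.007,0.0395,0],[0,0,0]]])

```text
time_s: 37.0
position: [0.4936, -0.0279, 0.1368]
eef_rot: [-0.0, -0.172, 0.985, 0.0]
force: [0.3, -0.4, -0.5]
grip_width: 0.0602
```

jog_arm(plan=[[[-0.007,0.0395,0],[0,0,0]],[[-0.007,0.0395,0],[0,0,0]],[[-0.007,0.0395,0.01],[0,0,0]],[[-0.0065,0.0395,0.01],[0,0,0]],[[0,0,0],[0,0,0]],[[0,0,0],[0,0,0]],[[0,0,0],[0,0,0]],[[0,0,0],[0,0,0]]])

```text
time_s: 37.8
position: [0.4669, 0.1278, 0.1173]
eef_rot: [0.0, -0.172, 0.985, 0.0]
force: [1.4, 0.8, 0.1]
grip_width: 0.0596
```

```bash
python3 -c "
from seg import *
go((.4655,.1295,0),199.9); blobs('wrist14.png',.04)"
```

```text
pos [0.4669 0.1278 0.1173] yaw -160.2 q6 -0.21 w 0.0596
turn [ 0.01  0.04 -0.1 ] 1 x [ 0.01  0.04 -0.1 ]  then shift mm [  0.7   2.1 117.3] 3 x [ 0.2  0.7 39.1]
px [280. 200.] ctr [0.4628 0.1287] size [0.0391 0.0261] ang 19.8
```

Socket at (0.5212, -0.1868), within 1 mm of midway. The relay segment agrees with the earlier estimate, so I'm descending.

jog_arm(plan=[[[0.0007,0.002,0.03],[0,0,0]],[[0,0,0.03],[0,0,0]],[[0,0,0.03],[0,0,0]],[[0,0,0.025],[0,0,0]],[[0,0,0.014],[0,0,0]],[[0,0,0],[0,0,0]],[[0,0,0],[0,0,0]],[[0,0,0],[0,0,0]]])

```text
time_s: 38.65
position: [0.4663, 0.1303, -0.0108]
eef_rot: [0.001, -0.172, 0.985, 0.0]
force: [0.0, 0.1, 1.2]
grip_width: 0.0601
```

jog_arm(plan=[[[0,0,0],[0,0,0]],[[0,0,0],[0,0,0]],[[0,0,0],[0,0,0]],[[0,0,0],[0,0,0]],[[0,0,0],[0,0,0]],[[0,0,0],[0,0,0]],[[0,0,0],[0,0,0]],[[0,0,0],[0,0,0]]], claw=-1, squeeze=30)

```text
time_s: 39.45
position: [0.4658, 0.1306, -0.011]
eef_rot: [0.001, -0.173, 0.985, 0.0]
force: [-1.1, -0.2, 6.3]
grip_width: 0.027
```

```bash
python3 -c "
from h import *
print(state()['force']);go((.5212,-.1868,.12),172.9)"
```

```text
[-1.1150204  -0.18519188  6.27879477]
pos [ 0.4658  0.1306 -0.011 ] yaw -160.1 q6 -0.21 w 0.027
turn [2.000e-02 1.000e-01 2.701e+01] 4 x [0.01 0.03 6.75]  then shift mm [ -94.2 -308.1 -131. ] 8 x [-11.8 -38.5 -16.4]
```

jog_arm(plan=[[[0,0,-0.01],[0,0,0]],[[0,0,-0.025],[0,0,0]],[[0,0,-0.035],[0,0,0]],[[0,0,-0.04],[0,0,0]],[[0,0,-0.035],[0,0,0]],[[0,0,0],[0,0,6.75]],[[0,0,0],[0,0,6.75]],[[0,0,0],[0,0,6.75]]])

```text
time_s: 40.25
position: [0.4646, 0.1304, 0.1338]
eef_rot: [0.0, 0.005, 1.0, 0.0]
force: [-0.6, -0.7, -0.4]
grip_width: 0.0278
```

jog_arm(plan=[[[0,0,0],[0,0,6.75]],[[-0.012,-0.038,0],[0,0,0]],[[-0.012,-0.038,0],[0,0,0]],[[-0.012,-0.038,0],[0,0,0]],[[-0.012,-0.038,0],[0,0,0]],[[-0.012,-0.038,0],[0,0,0]],[[-0.012,-0.038,0],[0,0,0]],[[-0.012,-0.038,0],[0,0,0]]])

```text
time_s: 41.05
position: [0.5149, -0.1454, 0.1331]
eef_rot: [-0.0, 0.062, 0.998, 0.0]
force: [0.4, 0.3, 0.2]
grip_width: 0.0276
```

jog_arm(plan=[[[-0.01,-0.04,0],[0,0,0]],[[0,0,0],[0,0,0]],[[0,0,0],[0,0,0]],[[0,0,0],[0,0,0]],[[0,0,0],[0,0,0]],[[0,0,0],[0,0,0]],[[0,0,0],[0,0,0]],[[0,0,0],[0,0,0]]])

```text
time_s: 41.85
position: [0.5202, -0.1843, 0.1329]
eef_rot: [-0.0, 0.061, 0.998, 0.0]
force: [0.7, -0.7, -0.6]
grip_width: 0.0275
```

```bash
python3 -c "
from h import *
print(state()['force']);go((.5212,-.1868,.03),172.9)"
```

```text
[ 0.72244721 -0.74069263 -0.5637623 ]
pos [ 0.5202 -0.1843  0.1329] yaw 172.9 q6 -0.33 w 0.0275
turn [ 0.03 -0.01  0.05] 1 x [ 0.03 -0.01  0.05]  then shift mm [ -1.3  -2.3 102.9] 3 x [-0.4 -0.8 34.3]
```

jog_arm(plan=[[[-0.0013,-0.0022,0.03],[0,0,0]],[[0,0,0.03],[0,0,0]],[[0,0,0.025],[0,0,0]],[[0,0,0.017],[0,0,0]],[[0,0,0],[0,0,0]],[[0,0,0],[0,0,0]],[[0,0,0],[0,0,0]],[[0,0,0],[0,0,0]]])

```text
time_s: 42.65
position: [0.5226, -0.1878, 0.0323]
eef_rot: [0.001, 0.062, 0.998, -0.0]
force: [0.1, -0.1, -0.7]
grip_width: 0.0274
```

```bash
python3 -c "
from h import *
print(state()['force']);go((.5215,-.1868,.022),172.9)"
```

```text
[ 0.05661601 -0.13560701 -0.71333861]
pos [ 0.5226 -0.1878  0.0323] yaw 172.9 q6 -0.34 w 0.0274
turn [-0.03  0.14  0.  ] 1 x [-0.03  0.14  0.  ]  then shift mm [ 1.2  0.8 10.3] 1 x [ 1.2  0.8 10.3]
```

jog_arm(plan=[[[0.0005,0.0008,0.004],[0,0,0]],[[0,0,0.003],[0,0,0]],[[0,0,0.001],[0,0,0]],[[0,0,0],[0,0,0]],[[0,0,0],[0,0,0]],[[0,0,0],[0,0,0]],[[0,0,0],[0,0,0]],[[0,0,0],[0,0,0]]])

```text
time_s: 43.45
position: [0.5209, -0.1863, 0.0229]
eef_rot: [-0.0, 0.062, 0.998, 0.0]
force: [1.1, -0.4, 0.6]
grip_width: 0.0275
```

jog_arm(plan=[[[0,0,0.001],[0,0,0]],[[0,0,0],[0,0,0]],[[0,0,0],[0,0,0]],[[0,0,0],[0,0,0]],[[0,0,0],[0,0,0]],[[0,0,0],[0,0,0]],[[0,0,0],[0,0,0]],[[0,0,0],[0,0,0]]])

```text
time_s: 44.25
position: [0.5211, -0.1864, 0.022]
eef_rot: [0.0, 0.062, 0.998, 0.0]
force: [-0.1, 0.3, 2.3]
grip_width: 0.0275
```

Contact (2.3 N) at the expected height; releasing gently.

jog_arm(plan=[[[0,0,0],[0,0,0]],[[0,0,0],[0,0,0]],[[0,0,0],[0,0,0]],[[0,0,0],[0,0,0]],[[0,0,0],[0,0,0]],[[0,0,-0.01],[0,0,0]],[[0,0,-0.03],[0,0,0]],[[0,0,-0.04],[0,0,0]]], claw=0.3)

```text
time_s: 45.05
position: [0.5189, -0.1854, 0.1012]
eef_rot: [-0.002, 0.062, 0.998, 0.001]
force: [0.4, -0.2, 0.4]
grip_width: 0.0556
```

jog_arm(plan=[[[0,0,-0.04],[0,0,0]],[[0,0,-0.03],[0,0,0]],[[0,0,0],[0,0,0]],[[0,0,0],[0,0,0]],[[0,0,0],[0,0,0]],[[0,0,0],[0,0,0]],[[0,0,0],[0,0,0]],[[0,0,0],[0,0,0]]])

```text
time_s: 45.85
position: [0.5202, -0.1861, 0.1708]
eef_rot: [-0.001, 0.062, 0.998, 0.001]
force: [-0.8, -0.9, 0.7]
grip_width: 0.0555
```

```bash
python3 -c "
from h import *
import json
m,im=shot('wrist','wrist15.png'); json.dump({k:np.array(v).tolist() for k,v in m.items()},open('pics/wrist15.json','w'))
print(pose()[0], state()['force'])"
```

```text
[ 0.52044243 -0.18618846  0.17103626] [ 0.25428394  0.13069572 -0.94324956]
```

View pics/wrist15.png

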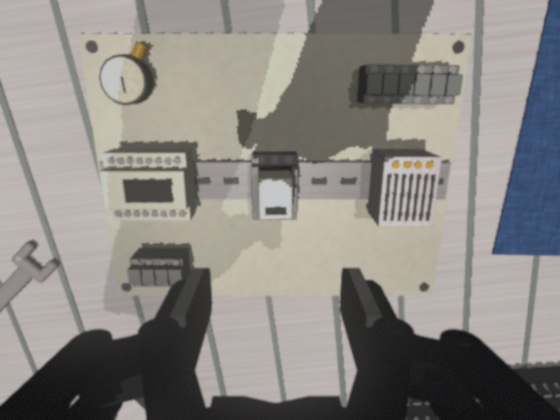

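The relay stands upright on the socket, top face about x 259–293, y 182–218; everything else is unmoved. A numeric check before I hand in:

Run:
```python
from h import *
import json
m=json.load(open("pics/wrist15.json")); im=cv2.imread("pics/wrist15.png")
g=cv2.cvtColor(im,cv2.COLOR_BGR2HSV); c=g[160:225,250:302]
t=((c[:,:,2]>125)&(c[:,:,1]<40)).astype(np.uint8); t=cv2.morphologyEx(t,cv2.MORPH_CLOSE,np.ones((7,7)))
n,l,s,ct=cv2.connectedComponentsWithStats(t); i=1+np.argmax(s[1:,4]); print(s[i],ct[i]+[250,160])
q=cv2.findContours((l==i).astype(np.uint8),cv2.RETR_EXTERNAL,2)[0][0][:,0]+[250,160]
print("relay auto",cv2.minAreaRect(ray(m,q,.073)[:,:2].astype(np.float32)))
P=ray(m,[(259.5,183),(293,183),(293,218),(259.5,218)],.073)[:,:2]; print("relay hand",P.mean(0),np.linalg.norm(P[0]-P[1]),np.linalg.norm(P[1]-P[2]))
print("gauge",ray(m,[(124,79)],.024)[:,:2])
m,im=shot("top","top15.png"); b=im[:,:,2].astype(int)-im[:,:,0]; 
d=((b<25)).astype(np.uint8); d[:150]=0;d[230:]=0;d[:,:155]=0;d[:,200:]=0
n,l,s,ct=cv2.connectedComponentsWithStats(d); print("gland top view",[(x.tolist(),y[4]) for x,y in zip(ct[1:],s[1:]) if y[4]>60],"was 178,190")
```

```text
[   0    0   52   65 2441] [274.20155674 199.07455961]
relay auto ((0.5164734721183777, -0.18543146550655365), (0.0396956242620945, 0.050272099673748016), 82.8578109741211)
relay hand [ 0.52272581 -0.18565627] 0.025133196279146845 0.027894233692581077
gauge [[ 0.4191474  -0.29774692]]
gland top view [([177.48192771084337, 189.71686746987953], np.int32(166))] was 178,190
```

Run:
```python
from h import *
import json
im=cv2.imread("pics/wrist15.png").mean(2).astype(int); m=json.load(open("pics/wrist15.json"))
print("col 265",im[160:226,264:267].mean(1).astype(int).tolist()); print("col 287",im[160:226,286:289].mean(1).astype(int).tolist())
print("row 200",im[199:202,245:306].mean(0).astype(int).tolist())
for z,c in((.073,(.5211,-.1865)),):
    y=-.1246; R=np.array([[np.cos(y),-np.sin(y)],[np.sin(y),np.cos(y)]])
    print(proj(m,[np.r_[np.array(c)+R@np.array(k),z] for k in((.0175,.014),(.0175,-.014),(-.0175,.014),(-.0175,-.014))]).round(1))
```

```text
col 265 [73, 74, 72, 69, 65, 57, 52, 44, 38, 41, 53, 70, 77, 77, 78, 79, 79, 82, 100, 137, 173, 192, 197, 198, 198, 198, 198, 197, 198, 197, 198, 198, 198, 198, 198, 198, 198, 197, 199, 198, 198, 198, 198, 199, 198, 196, 188, 166, 144, 136, 135, 137, 139, 144, 157, 178, 193, 195, 184, 166, 162, 163, 164, 165, 165, 165]
col 287 [81, 81, 78, 74, 63, 52, 42, 33, 34, 43, 60, 72, 77, 77, 78, 77, 79, 83, 93, 102, 109, 116, 123, 135, 157, 180, 191, 197, 198, 199, 199, 199, 199, 199, 199, 199, 198, 198, 199, 199, 199, 199, 198, 198, 198, 197, 194, 186, 181, 180, 179, 177, 171, 169, 176, 188, 194, 188, 176, 168, 178, 186, 187, 188, 187, 187]
row 200 [184, 181, 172, 166, 164, 156, 139, 127, 125, 127, 127, 126, 124, 134, 166, 188, 196, 198, 198, 198, 197, 198, 198, 198, 199, 197, 199, 198, 198, 198, 198, 198, 198, 199, 198, 199, 198, 198, 199, 198, 199, 199, 199, 199, 196, 187, 161, 118, 104, 124, 135, 129, 132, 159, 179, 184, 185, 185, 185, 184, 185]
[[292.9 220.5]
 [256.8 220.5]
 [293.7 176.4]
 [256.1 176.4]]
```

The relay's top face edges (x 258.7–291.3, y 179–218.5) match the projection of a relay centred on the socket to within about 1 mm. The gland and gauge haven't moved. Handing in.

```bash
python3 -c "
from h import *
print(state()['qvel'].round(3)); print(order.hand_in())"
```

```text
[ 0.    -0.005  0.003  0.002 -0.001  0.002]
the job is handed in; nothing more can be done
None
```

I laid all four parts on the plate and handed the job in at about 46 s of the 125 s allowed. The hand-in reported no verdict. My last measurements put every part inside its limits.

| Part | Measured position | Limit |
|---|---|---|
| Long strip | -83 mm in x, 0 mm in y (power supply frame), about 1° off square | -100 to -70 mm in x, ±13 mm in y |
| Short strip | +86 mm in x, 0 mm in y (controller frame), about 2° off square | 70 to 100 mm in x, ±13 mm in y |
| Socket | within about 1 mm of midway, square with the rail | 12 mm |
| Relay | within about 1 mm of the socket's centre | 8 mm |

The last wrist picture shows all four parts upright. In the final pictures the gauge reads within about 1 mm of an earlier fix and the gland within a pixel of its first position. The arm ended clear above the plate.

**What disagreed or failed:**
- **Fingertips:** they sit about 25 mm behind the stated TCP. The two strips were therefore gripped by their ridges, and the first try at the socket closed just above it without moving it. I went about 23 mm lower and it gripped.
- **Last joint:** it hit its range limit once early on, which cut a move short. I used other wrist angles from then on.
- **Relay check:** the automatic colour mask failed because it merged the relay with the plate. The relay figure comes from brightness profiles instead.

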